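# Snug an adjustable wrench on the turntable's centre nut and tighten it

### The job

The centre nut of the pot-checking turntable has worked loose; the adjustable wrench already lies around it with its jaw too wide. Rub the wrench's worm round with a light fingertip (never a hard press) until the jaw is snug on the nut, and only then swing the handle to tighten the nut an eighth of a turn clockwise as seen from above (45 degrees, give or take 10, so that the white stripe on the nut points along the red line on the wheel). Do not push the nut or the moving jaw themselves with the fingers, do not disturb the planters, and leave the wrench lying flat and snug on the nut, let go.

Things in the scene. Friction and masses are not known exactly. Their poses are not given: they have to be found in the camera images.
- turntable: Pot-checking turntable on the bench, brake on (nothing of it moves but the nut): green foot and aluminium wheel, a disc 260 mm across and 14 mm thick, its flat top 55 mm above the bench. Origin: on its axis at bench height; z up. A red line is painted radially on the wheel top, 50 to 125 mm out, at 45 degrees clockwise (from above) from the turntable's own +x.
- wheel_centre (a point): Point on the turntable's axis on the wheel's top face (55 mm above the bench); axes as the turntable's.
- nut: Brass hexagon nut at the wheel's centre, 36 mm across flats, 41.6 mm across corners, 0.5 to 15.5 mm above the wheel top (a stud end rises to 18 mm). Origin: on the axis at wheel-top height; z up. A white stripe on top points along its own +x, from the axis to a corner. Two flats face its own +y and -y; the wrench's jaws lie over these two.
- nut_turn (a joint): Turn of the nut in rad: 0 at the start, growing clockwise seen from above (tightening); it takes about 0.45 N m to turn and stays where it is left. The white stripe is over the red line at 0.785.
- wrench: Steel adjustable wrench, loose, about 0.55 kg, flat on the wheel, mouth round the nut. Origin: on its underside at the mouth's centre when closed to 36 mm; z up; handle along its own -x. Head 14 mm thick, 60 mm wide, x from -72 to -22 mm (the mouth's bottom). Fixed jaw on the +y side (face at y = +18 mm), moving jaw on -y.
- worm: The worm: dark knurled steel roller with brass ridges, 19 mm in diameter and 18 mm long, in the middle of the wrench's head. Origin: its centre, 52 mm from the wrench's origin along the wrench's -x, 10.5 mm above its underside. It turns about the wrench's y axis (its own frame turns with it). It is rigid and does not give under the finger: come down slowly and feel the press. 25 N or more is too hard.
- worm_top (a point): Middle of the worm's top line (a point of the wrench, it does not turn): 20 mm above the wheel, 6 mm proud of the head. Rubbed towards the nut (wrench's +x) it closes the jaw 1.0 mm per rad, about 1.05 mm per 10 mm of rub; towards the handle it opens. Turning takes about 3.5 N along the rub, so press with 6 to 10 N. When the jaw is snug it stops and the finger slips on it.
- jaw_travel (a joint): Travel of the moving jaw in m, growing as it closes: the mouth is 48 mm wide minus this value, so it is 0.012 when snug on the 36 mm nut (starts between 0.0055 and 0.0085). It moves only with the worm: pushed itself, it locks up to about 30 N.
- jaw: The moving jaw, a steel block 36 mm long (x), 14 mm wide (y) and 13 mm thick on the wrench's -y side. Its axes are the wrench's and its origin is on the wrench's underside at the wrench's own x = 0, y = jaw travel; its gripping face lies 30 mm to -y of that origin.
- mouth (a point): Point of the wrench at the centre of its mouth (when closed to 36 mm), 7 mm above its underside.
- handle_grip (a point): Point on the wrench's handle (red inlay), on its centre line, 170 mm from the mouth, 40 mm outside the wheel's rim, 61.5 mm above the bench. The handle is 22 mm wide and 11 mm thick and ends 37 mm further out. It can be gripped from above, a finger either side; the bench below is clear.
- planter_pink: Bystander: pink glazed planter with teal drips, 96 mm across, 70 mm tall, origin under its centre.
- planter_green: Bystander: green glazed planter with a white rim, 84 mm across, 62 mm tall, origin under its centre.
- planter_lilac: Bystander: lilac glazed planter with a purple rim, 90 mm across, 66 mm tall, origin under its centre.

How it is judged (in metres and radians):
On the way, in this order (a step that is already met when the one before it is completed fails the run):
1. the jaw is snug on the nut (less than 1.2 mm of play) before the nut is turned (value of joint jaw_travel above 0.0108 m and value of joint nut_turn below 0.12 rad and horizontal distance between mouth and nut below 0.007 m), for 0.2 s.
2. the nut is tightened an eighth of a turn (35 to 55 degrees) with the wrench snug on it (value of joint nut_turn between 0.61 and 0.96 rad and value of joint jaw_travel above 0.0102 m and horizontal distance between mouth and nut below 0.007 m), for 0.2 s.
At the end, for the whole second after the job is handed in: The nut stands 35 to 55 degrees clockwise of its start (0.61 to 0.96 rad), the jaw still has less than 1.8 mm of play on it, the wrench's mouth is within 7 mm of the nut's axis, the wrench lies flat on the wheel (within 4 mm and 3 degrees), at rest and let go (all of step 2 and z of wrench in the frame of wheel_centre below 0.004 m and angle between wrench's own z axis and vertical below 0.05 rad and linear speed of wrench below 0.01 m/s and contact force between the fingers and wrench below 0.1 N); the robot touches nothing.
It fails at once if the worm is pressed with 25 N or more (contact force between the fingers and worm above 25 N).
It fails at once if the nut is turned (over 7 degrees) while the jaw has more than 2 mm of play (value of joint nut_turn above 0.12 rad and value of joint jaw_travel below 0.01 m).
It fails at once if the nut is loosened by more than 6 degrees or overtightened by turning it more than 57 degrees (value of joint nut_turn below -0.1 rad or value of joint nut_turn above 1 rad).
It fails at once if the fingers push the nut (over 2 N) or the moving jaw (over 4 N) itself (contact force between the fingers and nut above 2 N or contact force between the fingers and jaw above 4 N).
It fails at once if a planter is moved by more than 15 mm or tipped (distance of any of planter_pink, planter_green, planter_lilac from where it was at the start of the episode above 0.015 m or angle between any of planter_pink, planter_green, planter_lilac's own z axis and vertical above 0.2 rad).
It also fails if it takes over 72 s, if anything falls off the work surface, if the arm or the gripper's body presses on something with over 40 N, if the wrist force passes 120 N, or if a joint passes its speed limit or range.

### The arm

A 6-joint arm with a two-finger parallel gripper is mounted at the origin on the work surface. World frame = base frame: x ahead of the robot, y to its left, z up, the work surface at z = 0. Lengths are in m, angles in degrees, forces in N, time in s.
With the tool pointing down it reaches from about 0.35 to 0.875 m from the base axis. Payload 4.2 kg.
Tool frame: the origin (TCP) lies at the very end of the fingers, on their centre line; the grasp point (between the pads) lies 19 mm behind it; z points along the fingers, y is the line along which they close (so a half turn about z gives the same grasp; the last joint's range is limited). The gripper opens to 87 mm and grips with 3 to 60 N. Pads are 19 mm wide; open, the fingers measure 117 mm over their backs; the gripper's body (75 mm by 190 mm) begins 51 mm behind the grasp point.
Start: joints at [80.993, 22.042, 0.453, 0, -68.411, -14.817], TCP at [0.252, 0.572, 0.223] pointing down, gripper open.
Joint ranges: [-179.83, 179.83], [-69.29, 118.12], [-61.27, 80.66], [-181.25, 117.63], [-171.15, -9.14], [-177.46, 177.46]. Speed limits (degrees/s): [159.86, 159.86, 180, 180, 180, 180].

### API

Orientations are given as a 3x3 rotation matrix whose columns are the frame's x, y, z axes.
In Python, from station import sense, cams, r gives the robot as it stands. The module is installed in compiled form; this text tells all that it offers.
- The arm moves only by the tool step_arm, never from a script. Its argument "targets" is text: rows parted by semicolons, each of 4 numbers parted by spaces: the shift along the tool's x, y, z in cm, then the turn about the tool's z in degrees. In form: x y z turn; .... A call has 1 to 12 rows; each row shifts and turns the commanded pose from where the row before left it, along the tool's axes as they then stand; what a row does not reach is not made up. A row lasts 1/12 s, in which the tool goes at most 41.7 mm and 7.16 degrees, less where a joint would pass 70% of its speed; a pose out of reach is approached as far as the arm can. A call with a gripper value outside its range is refused whole. "claw" is the finger opening in cm, from 0 to 8.7, set as the call begins (left out, the last holds). The fingers move at their own pace and stop on an object; the grip force is fixed at half the most. Time passes only in rows, so rows that do not move let the fingers close. It gives the time, the measured TCP pose, the force, the opening and the grip force at its end, in the units of the state.
- sense(): the state, without advancing time (a new reading comes with each control period).
- cams.capture(name): name is "side" or "top"; returns a dict with "frame" (384x512x3 uint8, blue, green, red), "vertical_fov" (degrees; the focal length in pixels is half the picture's height over the tangent of half this angle, whatever the lens; pixels are square), "cx", "cy" (the principal point, pixels), "dist_coeffs" ([k1, k2, p1, p2, k3] as OpenCV has them; the pictures are not rectified), "eye" and "rotation" of the camera in the world. Camera axes: x right, y down, z forward; pixel columns grow to the right and rows downward; lengths in m; the calibration is good to about 2 mm. A picture is of the moment at which its call begins. There is no depth.
- r.finish_job(): hands the job in; it is judged then, once.
The state is a dict: "time_s": time; "joints": joint angles; "joint_velocities": joint speeds; "effort": joint torques, N m; "tcp_pos": TCP position; "ee_rot": TCP orientation; "wrist_force": force on the tool from outside, world axes, zero at the start; "moment": the same for the moment, N m; "gripper_width": opening from 0.0 (shut) to 1.0 (fully open); "gripper_force": force on a finger pad.
Only numpy, scipy, OpenCV 4.12 (cv2) and the standard library are available. Lean on these libraries where they do the work, as an engineer would, in place of code of your own. Each camera call takes 0.05 s, during which the arm holds its last target. There are 200 camera calls.

## Working session

There is one attempt and no reset: what is moved stays moved. The work goes in short steps, Python scripts to look and compute and a tool call to move; the robot and the scene stay as the last step left them, time stands still between calls to the robot, and variables do not carry over. Pictures are saved under pics/ and viewed, at most 10 in all, crops included, and the job is handed in when it is done.

Besides the shell and the picture viewer there is one more tool, called after "Request:" by a JSON object that holds its "method" and its "body". step_arm: Moves the arm, as the interface text tells. Its arguments: {"type":"object","properties":{"targets":{"type":"string"},"claw":{"type":"number"}},"required":["targets"]}

```bash
mkdir -p pics; cat > h.py <<'E'
import numpy as np, cv2
from station import sense, cams, r
def cap(n,f=None):
    c=cams.capture(n)
    if f: cv2.imwrite('pics/'+f,c['frame'])
    return c
def K(c):
    f=c['frame'].shape[0]/2/np.tan(np.radians(c['vertical_fov'])/2)
    return np.array([[f,0,c['cx']],[0,f,c['cy']],[0,0,1]])
def onplane(c,uv,z):
    p=cv2.undistortPoints(np.array(uv,float).reshape(-1,1,2),K(c),np.array(c['dist_coeffs'],float))[:,0]
    d=np.c_[p,np.ones(len(p))]@np.array(c['rotation']).T
    e=np.array(c['eye']); return e+d*((z-e[2])/d[:,2])[:,None]
def proj(c,P):
    R=np.array(c['rotation']).T; t=-R@np.array(c['eye'])
    return cv2.projectPoints(np.array(P,float).reshape(-1,1,3),cv2.Rodrigues(R)[0],t,K(c),np.array(c['dist_coeffs'],float))[0][:,0]
E
python3 - <<'E'
from h import *
s=sense();print(s)
for n in('top','side'):
    c=cap(n,n+'0.png');print(n,c['eye'],c['rotation'],c['vertical_fov'])
E
```

```text
{'time_s': 0.0, 'joints': array([ 8.09922228e+01,  2.20915631e+01,  3.80820296e-01, -2.94442251e-02,
       -6.84121357e+01, -1.48155592e+01]), 'joint_velocities': array([ 0.07087641, -0.03476913, -0.10308636, -0.06826654,  0.03573606,
        0.14008923]), 'effort': array([ 8.20652986e-04, -3.90671396e+01,  1.87408501e+01,  4.21990290e+00,
        1.09557054e-02, -1.94300701e-04]), 'tcp_pos': array([0.25219608, 0.57120188, 0.2214571 ]), 'ee_rot': array([[ 9.14718669e-01, -4.04090464e-01, -8.07732463e-04],
       [-4.04091262e-01, -9.14716391e-01, -2.04332147e-03],
       [ 8.68405955e-05,  2.19546192e-03, -9.99997586e-01]]), 'wrist_force': array([-0.47060386,  0.18253821, -0.35426506]), 'moment': array([ 4.11902125e-05, -4.19604402e-02, -6.81425101e-02]), 'gripper_force': 0.0, 'gripper_width': 0.9977379933124226}
top [0.40718323 0.01296646 1.07836235] [[-0.02608095 -0.98471968  0.17218285]
 [-0.99946108  0.02912056  0.01515073]
 [-0.01993328 -0.17169491 -0.98494849]] 54.53928931422992
side [0.3210706  0.60562408 0.82769978] [[-0.9234801  -0.28026557  0.2619842 ]
 [-0.38349998  0.69323428 -0.61020816]
 [-0.01059609 -0.66398603 -0.7476699 ]] 56.95535378688738
```

View pics/top0.png

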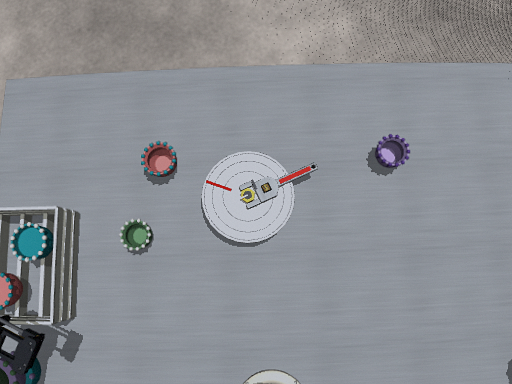

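View pics/side0.png

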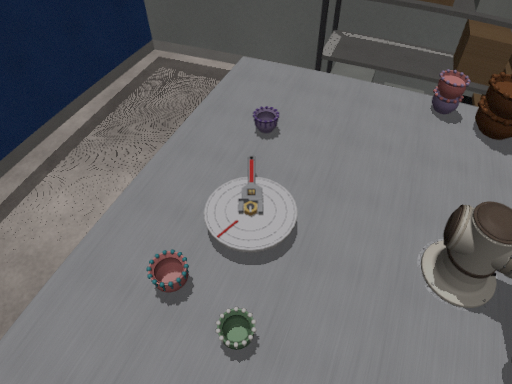

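The top view shows the wheel near (248,197), the worm near (266,187), the handle's red inlay near (297,174) and the red line near (218,186). The planters are well away from all of these. Next I measure them and zoom in.

```bash
cat > m.py <<'E'
from h import *
def meas(name,show=True):
    c=cap(name); f=c['frame'].astype(int); b,g,rr=f[...,0],f[...,1],f[...,2]
    red=((rr>140)&(rr-g>80)&(rr-b>80)).astype('uint8')
    n,l,st,ce=cv2.connectedComponentsWithStats(red)
    out=[]
    for i in range(1,n):
        if st[i,4]<15: continue
        ys,xs=np.where(l==i); out.append((st[i,4],ce[i],xs,ys))
    return c,out
def ends(c,xs,ys,z):
    P=onplane(c,np.c_[xs,ys],z)[:,:2]; m=P.mean(0); w,v=np.linalg.eigh(np.cov(P.T)); d=v[:,1]; t=(P-m)@d
    return m, m+d*t.min(), m+d*t.max()
if __name__=='__main__':
    for n in('top','side'):
        c,o=meas(n); print(n)
        for a,ce,xs,ys in o:
            print(a,ce.round(1),[e.round(4) for e in ends(c,xs,ys,.061)])
        x0,y0=(205,145) if n=='top' else (200,150)
        cv2.imwrite(f'pics/{n}z.png',cv2.resize(c['frame'][y0:y0+110,x0:x0+120],None,fx=5,fy=5,interpolation=cv2.INTER_CUBIC))
E
python3 m.py
```

```text
top
130 [295.  174.2] [array([ 0.6336, -0.0833]), array([ 0.6518, -0.1254]), array([ 0.6148, -0.0396])]
65 [218.  185.1] [array([0.609 , 0.1325]), array([0.5957, 0.0985]), array([0.622, 0.166])]
side
66 [251.  170.5] [array([ 0.6346, -0.088 ]), array([ 0.6526, -0.1302]), array([ 0.6172, -0.0472])]
20 [224.4 230.3] [array([0.6125, 0.1426]), array([0.6025, 0.1165]), array([0.6203, 0.163 ])]
```

View pics/topz.png

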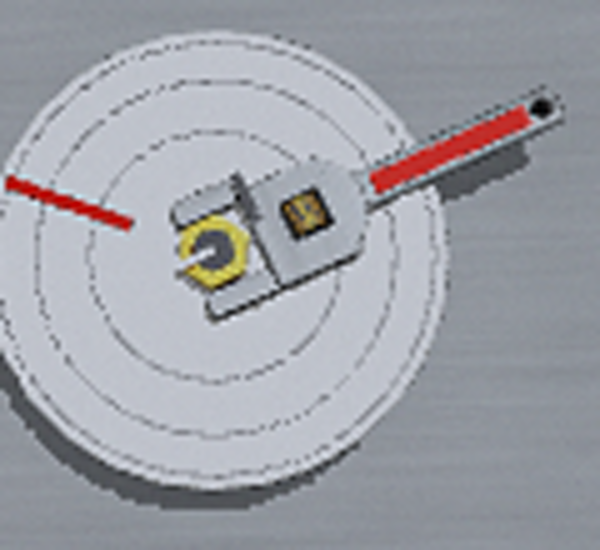

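View pics/sidez.png

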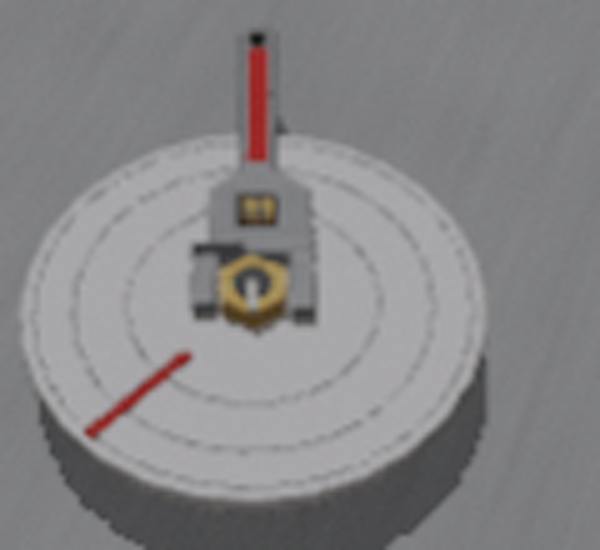

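The crops show the worm at top pixel (266.2,187.6) and side pixel (251.4,191.8), and the nut stud at top (247.4,195) and side (250.8,207). The moving jaw is the upper one in the top view. Next I cast rays to get positions.

```bash
python3 - <<'E'
from h import *
pts={'worm':((266.2,187.6),(251.4,191.8),.075),'stud':((247.4,195),(250.8,207),.073)}
ct,cs=cap('top'),cap('side')
for k,(a,b,z) in pts.items():
    A=onplane(ct,[a],z)[0];B=onplane(cs,[b],z)[0]
    d1=A-ct['eye'];d2=B-cs['eye'];d1/=np.linalg.norm(d1);d2/=np.linalg.norm(d2)
    t=np.linalg.lstsq(np.c_[d1,-d2],np.array(cs['eye'])-ct['eye'],rcond=None)[0]
    print(k,A.round(4),B.round(4),((ct['eye']+t[0]*d1+cs['eye']+t[1]*d2)/2).round(4))
f=ct['frame']; g=f.astype(int)
# red-line extended & wheel centre from grip: inlay centre
m=np.array([0.634,-0.0855]); 
u=np.array([.394,-.919])
print('yaw handle',np.degrees(np.arctan2(u[1],u[0])))
# wheel outline from top (bright disc)
gray=cv2.cvtColor(f,cv2.COLOR_BGR2GRAY); hsv=cv2.cvtColor(f,cv2.COLOR_BGR2HSV)
mk=(gray>175).astype('uint8'); cn=max(cv2.findContours(mk,0,1)[0],key=cv2.contourArea)
h=cv2.convexHull(cn); P=onplane(ct,h[:,0],.055)[:,:2]
(cx,cy),rad=cv2.minEnclosingCircle(P.astype('float32'));print('wheel',cx,cy,rad)
E
```

```text
worm [ 0.5953 -0.0015  0.075 ] [0.5944 0.0027 0.075 ] [ 0.5963 -0.0015  0.0697]
stud [0.5766 0.0506 0.073 ] [0.5749 0.0527 0.073 ] [0.5765 0.0506 0.0701]
yaw handle -66.79388541817272
wheel 0.5781537294387817 0.05079472437500954 0.12930376827716827
```

Request:
{"method": "step_arm", "body": {"targets": "2.72 1.91 0 0;2.72 1.91 0 0;2.72 1.91 0 0;2.72 1.91 0 0;2.72 1.91 0 0;2.72 1.91 0 0;2.72 1.91 0 0;2.72 1.91 0 0;2.72 1.91 0 0;2.72 1.91 0 0", "claw": 0}}

```text
time_s: 1.13
tcp_pos: [0.4246, 0.2857, 0.2228]
ee_rot: [[0.915, -0.404, 0.0], [-0.404, -0.915, 0.0], [0.0, -0.0, -1.0]]
wrist_force: [0.6, 0.4, 0.6]
gripper_width: 0.326
gripper_force: 0.0
```

Request:
{"method": "step_arm", "body": {"targets": "2.72 1.91 0 0;2.72 1.91 0 0;2.72 1.91 0 0;2.72 1.91 0 0;2.72 1.91 0 0;2.72 1.91 0 0;2.72 1.91 0 0;2.72 1.91 0 0;2.72 1.91 0 0;2.72 1.91 0 0;0 0 0 0;0 0 0 0"}}

```text
time_s: 2.13
tcp_pos: [0.5961, 0.001, 0.2218]
ee_rot: [[0.913, -0.407, -0.001], [-0.407, -0.913, -0.0], [-0.001, 0.001, -1.0]]
wrist_force: [0.4, 0.8, -0.7]
gripper_width: 0.003
gripper_force: 0.0
```

Request:
{"method": "step_arm", "body": {"targets": "0 0 0 6;0 0 0 6;0 0 0 6;0 0 0 6;0 0 0 6;0 0 0 6;0 0 0 7;0 0 0 0;0 0 0 0;0 0 0 0"}}

```text
time_s: 2.97
tcp_pos: [0.5955, 0.0032, 0.2227]
ee_rot: [[0.397, -0.918, 0.0], [-0.918, -0.397, 0.0], [-0.0, -0.0, -1.0]]
wrist_force: [0.3, -0.6, -0.6]
gripper_width: 0.006
gripper_force: 0.0
```

Request:
{"method": "step_arm", "body": {"targets": "0.9 0 2.7 0;0 0 2.7 0;0 0 2.7 0;0 0 2.7 0;0 0 2.2 0;0 0 0.4 0;0 0 0 0;0 0 0 0;0 0 0 0"}}

```text
time_s: 3.72
tcp_pos: [0.6007, -0.0054, 0.0905]
ee_rot: [[0.395, -0.919, 0.004], [-0.919, -0.395, 0.0], [0.001, -0.004, -1.0]]
wrist_force: [-0.1, -0.9, 1.2]
gripper_width: 0.008
gripper_force: 0.0
```

Request:
{"method": "step_arm", "body": {"targets": "0 0 0.2 0;0 0 0.2 0;0 0 0.1 0;0 0 0 0;0 0 0 0"}}

```text
time_s: 4.13
tcp_pos: [0.5993, -0.0058, 0.0837]
ee_rot: [[0.394, -0.919, 0.0], [-0.919, -0.394, -0.0], [0.0, -0.0, -1.0]]
wrist_force: [0.1, -0.5, -0.7]
gripper_width: 0.004
gripper_force: 0.0
```

Request:
{"method": "step_arm", "body": {"targets": "0 0 0.2 0;0 0 0.2 0;0 0 0.1 0;0 0 0 0;0 0 0 0"}}

```text
time_s: 4.55
tcp_pos: [0.5993, -0.0057, 0.0784]
ee_rot: [[0.394, -0.919, -0.0], [-0.919, -0.394, -0.0], [-0.0, 0.0, -1.0]]
wrist_force: [-0.1, 0.2, 0.1]
gripper_width: 0.004
gripper_force: 0.0
```

Request:
{"method": "step_arm", "body": {"targets": "0 0 0.05 0;0 0 0.05 0;0 0 0 0;0 0 0 0"}}

```text
time_s: 4.88
tcp_pos: [0.5993, -0.0057, 0.0775]
ee_rot: [[0.394, -0.919, -0.0], [-0.919, -0.394, -0.0], [-0.0, 0.0, -1.0]]
wrist_force: [0.6, 0.4, 0.5]
gripper_width: 0.004
gripper_force: 0.0
```

Request:
{"method": "step_arm", "body": {"targets": "0 0 0.05 0;0 0 0 0;0 0 0 0"}}

```text
time_s: 5.13
tcp_pos: [0.5993, -0.0057, 0.077]
ee_rot: [[0.394, -0.919, -0.0], [-0.919, -0.394, -0.0], [-0.0, 0.0, -1.0]]
wrist_force: [-0.6, 0.4, 1.6]
gripper_width: 0.004
gripper_force: 0.0
```

Request:
{"method": "step_arm", "body": {"targets": "0 0 0.05 0;0 0 0 0;0 0 0 0"}}

```text
time_s: 5.38
tcp_pos: [0.5993, -0.0057, 0.0765]
ee_rot: [[0.394, -0.919, -0.0], [-0.919, -0.394, 0.0], [-0.0, 0.0, -1.0]]
wrist_force: [-0.4, -0.1, 0.3]
gripper_width: 0.007
gripper_force: 0.0
```

Request:
{"method": "step_arm", "body": {"targets": "0 0 0.05 0;0 0 0 0;0 0 0 0"}}

```text
time_s: 5.63
tcp_pos: [0.5993, -0.0057, 0.076]
ee_rot: [[0.394, -0.919, -0.0], [-0.919, -0.394, -0.0], [0.0, 0.0, -1.0]]
wrist_force: [-0.1, 0.6, -0.7]
gripper_width: 0.002
gripper_force: 0.0
```

Request:
{"method": "step_arm", "body": {"targets": "0 0 0.05 0;0 0 0 0;0 0 0 0"}}

```text
time_s: 5.88
tcp_pos: [0.5993, -0.0057, 0.0755]
ee_rot: [[0.394, -0.919, -0.0], [-0.919, -0.394, -0.0], [0.0, 0.0, -1.0]]
wrist_force: [0.3, -0.3, -0.4]
gripper_width: 0.006
gripper_force: 0.0
```

Request:
{"method": "step_arm", "body": {"targets": "0 0 0.04 0;0 0 0 0;0 0 0 0"}}

```text
time_s: 6.13
tcp_pos: [0.5994, -0.0057, 0.0754]
ee_rot: [[0.394, -0.919, 0.0], [-0.919, -0.394, -0.0], [0.0, -0.0, -1.0]]
wrist_force: [-0.1, 0.0, 1.4]
gripper_width: 0.005
gripper_force: 0.9
```

Request:
{"method": "step_arm", "body": {"targets": "0 0 0.02 0;0 0 0 0;0 0 0 0"}}

```text
time_s: 6.38
tcp_pos: [0.5994, -0.0057, 0.0753]
ee_rot: [[0.394, -0.919, 0.0], [-0.919, -0.394, -0.0], [0.0, -0.0, -1.0]]
wrist_force: [-1.6, 0.2, 2.9]
gripper_width: 0.003
gripper_force: 1.9
```

Request:
{"method": "step_arm", "body": {"targets": "0 0 0.02 0;0 0 0 0;0 0 0 0"}}

```text
time_s: 6.63
tcp_pos: [0.5994, -0.0057, 0.0753]
ee_rot: [[0.394, -0.919, 0.0], [-0.919, -0.394, -0.0], [0.0, -0.0, -1.0]]
wrist_force: [-1.8, 1.5, 4.4]
gripper_width: 0.004
gripper_force: 2.6
```

Request:
{"method": "step_arm", "body": {"targets": "0 0 0.05 0;0 0 0 0;0 0 0 0"}}

```text
time_s: 6.88
tcp_pos: [0.5994, -0.0057, 0.0752]
ee_rot: [[0.394, -0.919, 0.0], [-0.919, -0.394, -0.0], [0.0, -0.0, -1.0]]
wrist_force: [-2.2, 1.0, 8.2]
gripper_width: 0.008
gripper_force: 3.6
```

Request:
{"method": "step_arm", "body": {"targets": "-0.1 0 0 0;-0.2 0 0 0;-0.2 0 0 0"}}

```text
time_s: 7.13
tcp_pos: [0.598, -0.0023, 0.0753]
ee_rot: [[0.394, -0.919, 0.001], [-0.919, -0.394, -0.002], [0.002, -0.001, -1.0]]
wrist_force: [-1.0, -4.9, 5.6]
gripper_width: 0.007
gripper_force: 2.8
```

Request:
{"method": "step_arm", "body": {"targets": "-0.2 0 0.01 0;-0.2 0 0.01 0;-0.2 0 0 0;-0.2 0 0 0"}}

```text
time_s: 7.47
tcp_pos: [0.5949, 0.005, 0.0752]
ee_rot: [[0.394, -0.919, 0.001], [-0.919, -0.394, -0.002], [0.002, -0.001, -1.0]]
wrist_force: [-0.4, -4.9, 6.0]
gripper_width: 0.006
gripper_force: 3.2
```

Request:
{"method": "step_arm", "body": {"targets": "-0.2 0 0 0;-0.2 0 0 0"}}

```text
time_s: 7.63
tcp_pos: [0.5935, 0.0091, 0.0749]
ee_rot: [[0.394, -0.919, 0.002], [-0.919, -0.394, -0.001], [0.002, -0.002, -1.0]]
wrist_force: [-0.6, -1.9, 2.7]
gripper_width: 0.01
gripper_force: 1.2
```

Request:
{"method": "step_arm", "body": {"targets": "0 0 -0.3 0;0 0 -0.2 0;0.8 0 0 0;0.85 0 0 0;0 0 0 0;0 0 0.2 0;0 0 0.1 0;0 0 0.1 0;0 0 0.04 0;0 0 0.03 0;0 0 0 0"}}

```text
time_s: 8.55
tcp_pos: [0.599, -0.0055, 0.0753]
ee_rot: [[0.394, -0.919, -0.0], [-0.919, -0.394, -0.001], [0.001, 0.001, -1.0]]
wrist_force: [-1.6, -1.0, 5.7]
gripper_width: 0.007
gripper_force: 2.6
```

```bash
python3 - <<'E'
from h import *
for n,(x0,y0) in dict(top=(205,145),side=(200,150)).items():
    c=cap(n); cv2.imwrite(f'pics/{n}1.png',cv2.resize(c['frame'][y0:y0+110,x0:x0+120],None,fx=5,fy=5,interpolation=cv2.INTER_CUBIC))
E
```

```text
(no output)
```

View pics/side1.png

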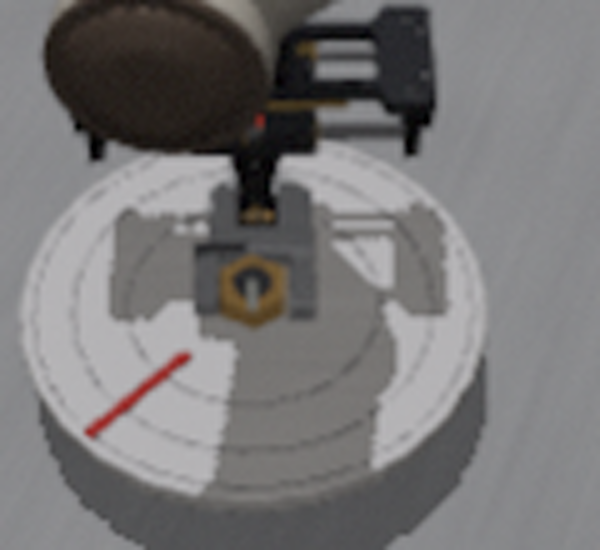

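The side crop shows the finger on the handle side of the worm near (257,205) in crop pixels, and the moving jaw has come closer to the nut. I'll carry on with the next stroke.

Request:
{"method": "step_arm", "body": {"targets": "0 0 0.03 0;-0.2 0 0 0;-0.2 0 0 0;-0.2 0 0 0;-0.2 0 0.01 0;-0.2 0 0 0;-0.2 0 0.01 0;-0.2 0 0 0"}}

```text
time_s: 9.32
tcp_pos: [0.5949, 0.0073, 0.0752]
ee_rot: [[0.394, -0.919, 0.003], [-0.919, -0.394, -0.001], [0.002, -0.003, -1.0]]
wrist_force: [0.7, -3.4, 5.9]
gripper_width: 0.008
gripper_force: 2.7
```

Request:
{"method": "step_arm", "body": {"targets": "-0.15 0 0 0;0 0 -0.3 0;0 0 -0.2 0;0.8 0 0 0;0.8 0 0 0;0 0 0 0;0 0 0.2 0;0 0 0.1 0;0 0 0.1 0;0 0 0.05 0;0 0 0.03 0;0 0 0 0"}}

```text
time_s: 10.32
tcp_pos: [0.5992, -0.0061, 0.0752]
ee_rot: [[0.394, -0.919, -0.0], [-0.919, -0.394, -0.001], [0.001, 0.0, -1.0]]
wrist_force: [-2.3, -1.0, 5.2]
gripper_width: 0.002
gripper_force: 3.3
```

Request:
{"method": "step_arm", "body": {"targets": "0 0 0.01 0;-0.2 0 0 0;-0.2 0 0 0;-0.2 0 0 0;-0.2 0 0.01 0"}}

```text
time_s: 10.73
tcp_pos: [0.5968, 0.0006, 0.0752]
ee_rot: [[0.394, -0.919, 0.001], [-0.919, -0.394, -0.002], [0.002, -0.001, -1.0]]
wrist_force: [-0.6, -3.4, 6.8]
gripper_width: 0.004
gripper_force: 3.0
```

Request:
{"method": "step_arm", "body": {"targets": "-0.2 0 0 0;-0.2 0 0.01 0;-0.2 0 0 0;-0.1 0 0 0"}}

```text
time_s: 11.07
tcp_pos: [0.5949, 0.0077, 0.0752]
ee_rot: [[0.395, -0.919, 0.004], [-0.919, -0.395, -0.001], [0.002, -0.003, -1.0]]
wrist_force: [0.9, -3.5, 5.7]
gripper_width: 0.003
gripper_force: 2.6
```

Request:
{"method": "step_arm", "body": {"targets": "0 0 -0.3 0;0 0 -0.2 0;0.8 0 0 0;0.8 0 0 0;0 0 0 0;0 0 0.2 0;0 0 0.1 0;0 0 0.1 0;0 0 0.05 0;0 0 0.03 0;0 0 0 0"}}

```text
time_s: 11.98
tcp_pos: [0.5996, -0.007, 0.0752]
ee_rot: [[0.394, -0.919, -0.0], [-0.919, -0.394, -0.001], [0.001, 0.0, -1.0]]
wrist_force: [-2.3, -1.6, 7.0]
gripper_width: 0.001
gripper_force: 3.5
```

Request:
{"method": "step_arm", "body": {"targets": "0 0 0.02 0;-0.2 0 0 0;-0.2 0 0 0;-0.2 0 0 0;-0.2 0 0.01 0"}}

```text
time_s: 12.4
tcp_pos: [0.5981, 0.0, 0.0753]
ee_rot: [[0.395, -0.919, 0.004], [-0.919, -0.395, -0.001], [0.003, -0.003, -1.0]]
wrist_force: [1.1, -3.9, 6.6]
gripper_width: 0.005
gripper_force: 2.6
```

Request:
{"method": "step_arm", "body": {"targets": "-0.2 0 0 0;-0.2 0 0.01 0;-0.2 0 0 0"}}

```text
time_s: 12.65
tcp_pos: [0.5961, 0.0057, 0.0752]
ee_rot: [[0.395, -0.919, 0.004], [-0.919, -0.395, -0.001], [0.003, -0.004, -1.0]]
wrist_force: [1.5, -4.1, 5.9]
gripper_width: 0.008
gripper_force: 2.7
```

Request:
{"method": "step_arm", "body": {"targets": "0 0 -0.3 0;0 0 -1.2 0;2.5 0 -2 0;2.5 0 -2.5 0;3 0 -3 0;3 0 -3 0;0 0 0 0;0 0 0 0;0 0 0 0"}}

```text
time_s: 13.4
tcp_pos: [0.6359, -0.0935, 0.1911]
ee_rot: [[0.393, -0.92, -0.003], [-0.92, -0.393, 0.001], [-0.002, 0.002, -1.0]]
wrist_force: [0.5, 0.4, -0.2]
gripper_width: 0.008
gripper_force: 0.0
```

```bash
python3 - <<'E'
from h import *
I=[]
for n,(x0,y0) in dict(top=(230,170),side=(230,175)).items():
    c=cap(n); I.append(cv2.resize(c['frame'][y0:y0+45,x0:x0+50],None,fx=8,fy=8,interpolation=cv2.INTER_CUBIC))
cv2.imwrite('pics/z2.png',np.hstack(I))
E
```

```text
(no output)
```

View pics/z2.png

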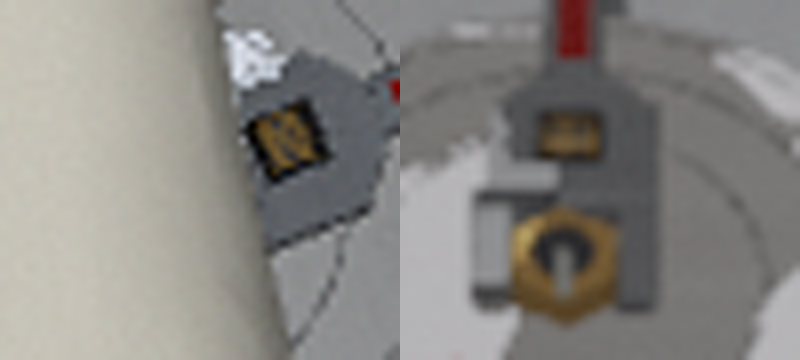

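The side crop shows the moving jaw's face meeting the nut at about x=512, and the fixed jaw meeting it at about x=618, so it looks snug. I'll do two more strokes to be sure.

Request:
{"method": "step_arm", "body": {"targets": "-3 0 3 0;-3 0 3 0;-2.5 0 2.5 0;-1 0 2 0;0 0 0.8 0;0 0 0.3 0;0 0 0 0;0 0 0.2 0;0 0 0.1 0;0 0 0.05 0;0 0 0.02 0;0 0 0 0"}}

```text
time_s: 14.5
tcp_pos: [0.6014, -0.008, 0.0753]
ee_rot: [[0.393, -0.919, 0.003], [-0.919, -0.393, 0.0], [0.001, -0.003, -1.0]]
wrist_force: [0.1, -1.2, 4.3]
gripper_width: 0.003
gripper_force: 2.4
```

Request:
{"method": "step_arm", "body": {"targets": "0 0 0.02 0;-0.2 0 0 0;-0.2 0 0 0;-0.2 0 0.01 0;-0.2 0 0.01 0"}}

```text
time_s: 14.92
tcp_pos: [0.5989, -0.0012, 0.0753]
ee_rot: [[0.394, -0.919, 0.005], [-0.919, -0.394, -0.001], [0.003, -0.004, -1.0]]
wrist_force: [1.7, -3.7, 6.0]
gripper_width: 0.007
gripper_force: 2.9
```

Request:
{"method": "step_arm", "body": {"targets": "-0.2 0 0 0;-0.2 0 0.01 0;-0.2 0 0 0"}}

```text
time_s: 15.17
tcp_pos: [0.5967, 0.0043, 0.0752]
ee_rot: [[0.394, -0.919, 0.005], [-0.919, -0.394, -0.001], [0.003, -0.004, -1.0]]
wrist_force: [1.7, -3.3, 5.0]
gripper_width: 0.005
gripper_force: 2.8
```

Request:
{"method": "step_arm", "body": {"targets": "0 0 -0.3 0;0 0 -0.2 0;0.7 0 0 0;0.7 0 0 0;0 0 0 0;0 0 0.2 0;0 0 0.1 0;0 0 0.1 0;0 0 0.07 0;0 0 0.04 0;0 0 0.03 0;0 0 0 0"}}

```text
time_s: 16.17
tcp_pos: [0.6002, -0.0079, 0.0751]
ee_rot: [[0.395, -0.919, 0.001], [-0.919, -0.395, -0.001], [0.001, -0.0, -1.0]]
wrist_force: [-3.1, -1.2, 10.4]
gripper_width: 0.003
gripper_force: 5.5
```

Request:
{"method": "step_arm", "body": {"targets": "0 0 0.02 0;-0.2 0 0.02 0;-0.2 0 0.01 0;-0.2 0 0.01 0"}}

```text
time_s: 16.5
tcp_pos: [0.5988, -0.0039, 0.0751]
ee_rot: [[0.395, -0.919, 0.002], [-0.919, -0.395, -0.003], [0.004, -0.001, -1.0]]
wrist_force: [0.2, -9.3, 10.5]
gripper_width: 0.009
gripper_force: 5.5
```

Request:
{"method": "step_arm", "body": {"targets": "-0.2 0 0.01 0;-0.2 0 0.01 0;-0.2 0 0.01 0"}}

```text
time_s: 16.75
tcp_pos: [0.5976, 0.0014, 0.0751]
ee_rot: [[0.395, -0.919, 0.005], [-0.919, -0.395, -0.003], [0.005, -0.003, -1.0]]
wrist_force: [0.3, -8.5, 9.0]
gripper_width: 0.003
gripper_force: 5.0
```

Pressed at 10 N, the finger meets about 9 N along the rub, so it is slipping and the jaw is snug. Next is the handle.

Request:
{"method": "step_arm", "body": {"targets": "0 0 -0.3 0;0 0 -1.7 0;0 0 -2 0;0 0 -2 0;3 0 0 0;3 0 0 0;3 0 0 0;2.7 0 0 0;0 0 0 0;0 0 0 0;0 0 0 0", "claw": 5}}

```text
time_s: 17.67
tcp_pos: [0.6408, -0.1036, 0.1313]
ee_rot: [[0.393, -0.919, -0.002], [-0.919, -0.393, 0.001], [-0.001, 0.001, -1.0]]
wrist_force: [-0.6, -0.2, 0.7]
gripper_width: 0.569
gripper_force: 0.0
```

Request:
{"method": "step_arm", "body": {"targets": "0.2 0 2 0;0 0 2 0;0 0 2 0;0 0 1.5 0;0 0 1 0;0 0 0.3 0;0 0 0 0;0 0 0 0"}}

```text
time_s: 18.33
tcp_pos: [0.6428, -0.1054, 0.0449]
ee_rot: [[0.395, -0.919, 0.001], [-0.919, -0.395, -0.0], [0.001, -0.001, -1.0]]
wrist_force: [0.2, 0.1, 0.6]
gripper_width: 0.571
gripper_force: 0.0
```

```bash
python3 - <<'E'
from h import *
I=[]
for n,(x0,y0) in dict(top=(230,150),side=(220,140)).items():
    c=cap(n); I.append(cv2.resize(c['frame'][y0:y0+80,x0:x0+75],None,fx=5,fy=5,interpolation=cv2.INTER_CUBIC))
cv2.imwrite('pics/z3.png',np.hstack(I)); print(sense()['wrist_force'])
E
```

```text
[0.32380863 0.89670845 0.42750704]
```

View pics/z3.png

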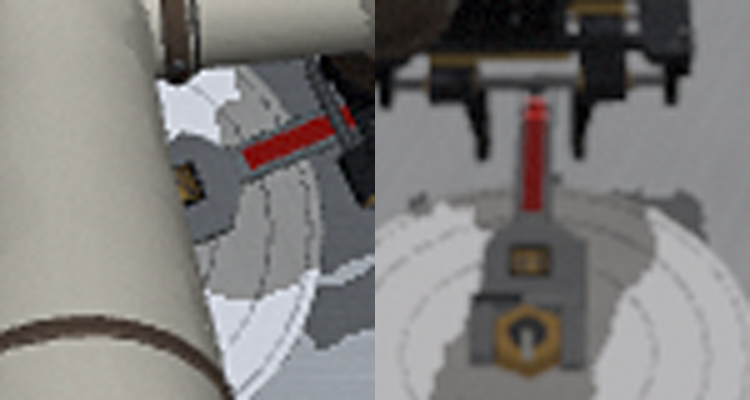

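The fingers straddle the handle evenly. I'll cage it loosely and swing along the arc.

Request:
{"method": "step_arm", "body": {"targets": "0 0 0 0;0 0 0 0;0 0 0 0;0 0 0 0;0 0 0 0;0 0 0 0;0 0 0 0", "claw": 2.5}}

```text
time_s: 19.02
tcp_pos: [0.6418, -0.1062, 0.0441]
ee_rot: [[0.394, -0.919, -0.001], [-0.919, -0.394, -0.0], [-0.0, 0.001, -1.0]]
wrist_force: [-1.6, -0.6, 1.7]
gripper_width: 0.292
gripper_force: 0.7
```

Request:
{"method": "step_arm", "body": {"targets": "-0.023 0.89 0 3;-0.023 0.89 0 3;-0.023 0.89 0 3;0 0 0 0"}}

```text
time_s: 19.35
tcp_pos: [0.6168, -0.1145, 0.0443]
ee_rot: [[0.244, -0.97, 0.001], [-0.97, -0.244, 0.0], [0.0, -0.002, -1.0]]
wrist_force: [0.3, 0.7, -0.5]
gripper_width: 0.289
gripper_force: 0.4
```

Request:
{"method": "step_arm", "body": {"targets": "-0.023 0.89 0 3;-0.023 0.89 0 3;-0.023 0.89 0 3;-0.023 0.89 0 3;-0.023 0.89 0 3"}}

```text
time_s: 19.77
tcp_pos: [0.5748, -0.1191, 0.0445]
ee_rot: [[-0.015, -1.0, 0.004], [-1.0, 0.015, 0.0], [-0.0, -0.004, -1.0]]
wrist_force: [3.3, 2.2, -1.7]
gripper_width: 0.285
gripper_force: 1.7
```

Request:
{"method": "step_arm", "body": {"targets": "-0.023 0.89 0 3;-0.023 0.89 0 3;-0.023 0.89 0 3;-0.023 0.89 0 3"}}

```text
time_s: 20.1
tcp_pos: [0.5397, -0.1149, 0.0446]
ee_rot: [[-0.222, -0.975, 0.005], [-0.975, 0.222, 0.0], [-0.001, -0.005, -1.0]]
wrist_force: [3.8, 1.5, -0.7]
gripper_width: 0.288
gripper_force: 1.7
```

Request:
{"method": "step_arm", "body": {"targets": "-0.023 0.89 0 3;-0.023 0.89 0 3;-0.023 0.89 0 3;0 0 0 0;0 0 0 0"}}

```text
time_s: 20.52
tcp_pos: [0.5126, -0.1073, 0.0445]
ee_rot: [[-0.369, -0.929, 0.001], [-0.929, 0.369, -0.0], [-0.0, -0.001, -1.0]]
wrist_force: [1.0, -0.5, 1.0]
gripper_width: 0.288
gripper_force: 0.3
```

```bash
python3 - <<'E'
from h import *
I=[]
for n,(x0,y0) in dict(top=(195,150),side=(195,150)).items():
    c=cap(n); I.append(cv2.resize(c['frame'][y0:y0+95,x0:x0+100],None,fx=4,fy=4,interpolation=cv2.INTER_CUBIC))
cv2.imwrite('pics/z4.png',np.hstack(I)); print(sense()['wrist_force'])
E
```

```text
[ 0.88553419 -0.6514988  -0.18517323]
```

View pics/z4.png

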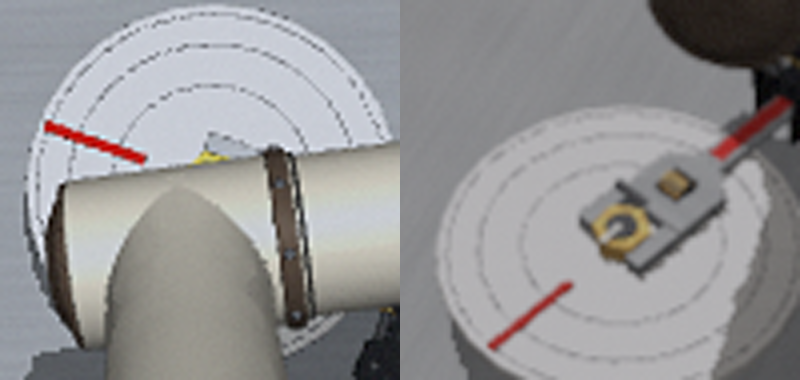

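The side crop shows the stripe pointing close to the red line. I'll check its angle numerically.

```bash
python3 - <<'E'
from m import *
c,o=meas('side')
f=c['frame'].astype(int)
ce=proj(c,[.577,.0505,.0705])[0]; print('nut px',ce)
x0,y0=int(ce[0])-14,int(ce[1])-12
sub=f[y0:y0+24,x0:x0+28]; br=sub.min(2); sat=sub.max(2)-br
# nut interior: brass pixels hull, white pixels inside
brass=((sub[...,2]-sub[...,0])>50).astype('uint8')
h=cv2.convexHull(np.argwhere(brass)[:,::-1].astype(np.int32)); M=np.zeros_like(brass); cv2.fillConvexPoly(M,h,1)
w=(M==1)&(br>150)&(sat<40); ys,xs=np.where(w); print(len(xs))
m,a,b=ends(c,xs+x0,ys+y0,.071); print('stripe',m,a,b,np.degrees(np.arctan2(*(m-[.577,.0505])[::-1])),np.degrees(np.arctan2(*(b-a)[::-1])))
for q in o:
    m,a,b=ends(c,q[2],q[3],.055); print(q[0],q[1].round(1),m,np.degrees(np.arctan2(*(b-a)[::-1])))
    m,a,b=ends(c,q[2],q[3],.067); print('handle',np.degrees(np.arctan2(*(b-a)[::-1])))
E
```

```text
nut px [250.43414581 206.77762747]
4
stripe [0.58328262 0.05621481] [0.58156678 0.04982456] [0.5849932  0.06258546] 42.290362650472225 74.97007215699551
16 [276.4 186.4] [ 0.54173739 -0.06047404] 62.81289241834443
handle 62.81289241834451
36 [226.6 228.7] [0.61160658 0.13185928] 68.73189357402364
handle 68.73189357402362
```

The nut has turned roughly 40°, so I'll go another 4°, then back off, open and lift.

Request:
{"method": "step_arm", "body": {"targets": "-0.01 0.59 0 2;-0.01 0.59 0 2;0 0 0 0;0 0 0 0;0 -0.15 0 0;0 0 0 0"}}

```text
time_s: 21.17
tcp_pos: [0.5021, -0.1036, 0.0437]
ee_rot: [[-0.435, -0.9, -0.002], [-0.9, 0.435, -0.0], [0.001, 0.002, -1.0]]
wrist_force: [-0.1, 0.5, -0.4]
gripper_width: 0.288
gripper_force: 0.0
```

Request:
{"method": "step_arm", "body": {"targets": "0 0 0 0;0 0 0 0;0 0 0 0;0 0 0 0;0 0 0 0;0 0 0 0", "claw": 5}}

```text
time_s: 21.67
tcp_pos: [0.5026, -0.1034, 0.044]
ee_rot: [[-0.436, -0.9, -0.0], [-0.9, 0.436, -0.0], [0.0, 0.0, -1.0]]
wrist_force: [-0.7, 0.1, -0.5]
gripper_width: 0.565
gripper_force: 0.0
```

Request:
{"method": "step_arm", "body": {"targets": "0 0 -1 0;0 0 -2 0;0 0 -3 0;0 0 -3 0;3 0 -3 0;4 0 -3 0;4 0 0 0;4 0 0 0;4 0 0 0;0 0 0 0;0 0 0 0"}}

```text
time_s: 22.58
tcp_pos: [0.4218, -0.2695, 0.1893]
ee_rot: [[-0.439, -0.898, 0.001], [-0.898, 0.439, -0.0], [-0.0, -0.001, -1.0]]
wrist_force: [0.1, -0.5, 0.5]
gripper_width: 0.576
gripper_force: 0.0
```

```bash
python3 - <<'E'
from m import *
I=[]
for n,(x0,y0) in dict(top=(195,150),side=(195,150)).items():
    c,o=meas(n); I.append(cv2.resize(c['frame'][y0:y0+95,x0:x0+100],None,fx=4,fy=4,interpolation=cv2.INTER_CUBIC))
    for q in o:
        m,a,b=ends(c,q[2],q[3],.061); print(n,q[0],m,np.degrees(np.arctan2(*(b-a)[::-1])),np.degrees(np.arctan2(*(m-[.5765,.0505])[::-1])))
cv2.imwrite('pics/z5.png',np.hstack(I)); print(sense()['wrist_force'],sense()['tcp_pos'])
E
```

```text
top 65 [0.60896161 0.13245379] 68.71732445566582 68.39165089226684
top 93 [ 0.52421138 -0.06115872] 63.76878127985379 -115.09320549233098
side 74 [ 0.51900215 -0.08271651] 63.990214943112825 -113.34560840995712
side 36 [0.60935057 0.13553805] 68.73189357402362 68.87823445838127
[ 0.02199527 -0.35395449  0.10662438] [ 0.42306494 -0.26784406  0.18901605]
```

View pics/z5.png

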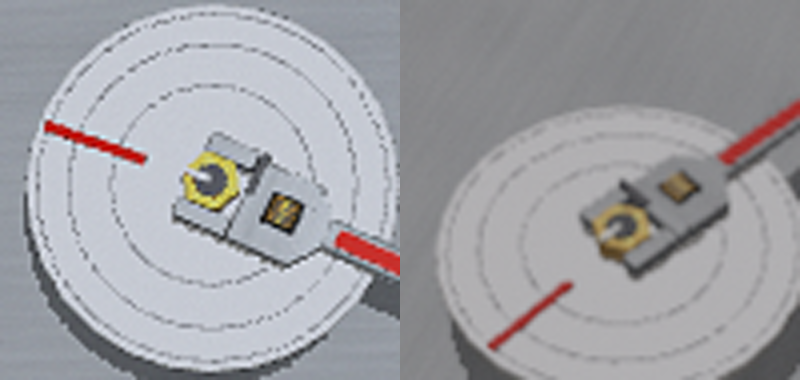

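The white stripe is parallel to the red line, at crop (186,175)–(208,182) against (45,125)–(145,159). The wrench handle has swung about 49°. The wrench lies flat around the nut and the gripper is clear.

```bash
python3 -c "
from station import r
print(r.finish_job())"
```

```text
the job is handed in; nothing more can be done
None
```

The job is handed in: the jaw is snug, the nut turned about 45° clockwise with its stripe along the red line, and the wrench was left flat and let go; these are my camera and force readings, and no verdict came back.

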